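# Prove the guard switch, then shut the polisher cover

## Task

The polisher is loaded; before it may run, prove its guard switch and close up. With the fingers push the switch's roller arm sideways, towards the side of the switch with the yellow plate, until the black pointer on its dial stands in the green band; hold it there for a second without entering the red band or forcing the arm, then let the pointer spring back. Only then lower the red-framed cover onto the bowl until it is fully shut, without slamming it, and leave the bottle, jar and specimen where they are.

Things in the scene. Friction and masses are not known exactly. Their poses are not given: they have to be found in the camera images.
- polisher: Polishing station fixed to the bench: grey deck 360 x 320 mm, 60 mm high, from 160 mm before to 200 mm behind its origin (on the bench under the bowl's centre; x away from its front, y to its left, z up). Black bowl, 230 mm outside diameter, rim 102 mm above the bench; white rear step 95 mm high from x = 150 to 200 mm. Its place and yaw vary.
- cover (a joint): Angle of the red-framed clear cover, rad: 0 shut (flat on the bowl), 1.55 upright; starts at 1.1 to 1.45. Plate 240 mm long from hinge to free edge, 250 wide, 10 thick, plus a black tab 70 mm wide reaching 268 mm from the hinge. 0.45 kg; a stiff hinge (0.75 N m) holds it at any angle, some 4 N at cover_pad push it down. Slamming: faster than 2 rad/s.
- cover_hinge (a point): Middle of the cover's hinge line, which runs along the polisher's y axis, 120 mm behind the polisher's origin and 103.5 mm above the bench (underside of the shut cover). The shut cover reaches from here towards the polisher's front (its -x).
- cover_pad (a point): Point on the cover's outer face (the upper face when shut, the rear face when open), on its centre line, 200 mm from the hinge and 10 mm off the underside: a good place to push it shut. Its z axis is the outward normal of that face.
- switch: Guard switch fixed left or right of the polisher: blue head 44 x 60 mm, top 156 mm above the bench, on a post with a 90 x 100 mm foot. Origin: on the bench under the head. Push the arm towards its +y (yellow plate's side); its x is along the shaft. White dial, 110 mm wide, on the +x face (x = 24 mm), upper edge 194 mm above the bench, with the same bands on a ledge at its top. Yaw varies up to 35 degrees.
- switch_pivot (a point): Point on the shaft's axis in the roller's plane: in the switch's frame x = -58 mm, y = 0, z = 140 mm. The roller swings about the switch's x axis through this point at 60 mm radius.
- roller (a point): Centre of the orange roller, 22 mm diameter, 14 mm wide, axis along the switch's x, on a steel strip (14 x 6 mm) at x = -34 to -40 mm. The arm leans to either side. It has up to 0.4 rad of loose play (about 0.5 N), stays where left in it, and is clamped at an unknown angle: its position does not tell where the shaft begins to turn, feel for it. Pushed the wrong way it meets a hard stop.
- shaft (a joint): Angle of the shaft and of the black pointer on the dial, rad: 0 at rest (upright), grows as the arm is pushed to the switch's +y. Spring torque 0.15 N m + 1 N m/rad; force = torque / roller's height over the pivot: upright arm 2.5 N to start, 6 N at 0.22, 9.5 N at 0.42. Green band (tripped) 0.22 to 0.42, red (over-travel) above. Forcing: over 20 N. Springs back when let go.
- wash_bottle_mid (a point): Centre of the white wash bottle, 64 mm diameter, 170 mm high, loose, standing on the other side of the polisher from the switch; leave it.
- paste_jar_mid (a point): Centre of the jar with blue cap, 56 mm diameter, 60 mm high, loose, behind the switch or the bottle; leave it.
- specimen_mid (a point): Centre of the black specimen puck, 32 mm diameter, 18 mm high, lying loose on the platen in the bowl (platen 72 mm above the bench); leave it. The shut cover clears it.
Mind the look-alikes: they are no part of the job. Of the things that look like the switch, the middle-sized one is meant.

How it is judged:
On the way, in this order (a step that is already met when the one before it is completed fails the run):
1. the switch is held tripped (pointer in the green band) by the fingers, with the cover still open (value of joint shaft between 0.22 and 0.42 rad and value of joint cover above 0.8 rad and contact force between the fingers and switch above 1 N), for 0.5 s.
2. the arm is let go and the pointer is back at rest, with the cover still open (value of joint shaft below 0.05 rad and value of joint cover above 0.8 rad), for 0.2 s.
3. the cover is shut (value of joint cover below 0.03 rad), for 0.2 s.
At the end, for the whole second after the job is handed in: The switch was held in the green band (0.22 to 0.42 rad) by the fingers for half a second and let go before the cover was lowered; now the cover is shut (within 0.03 rad), the pointer is back at rest (within 0.05 rad), and bottle, jar and specimen are within 20 mm of where they stood (value of joint cover below 0.03 rad and value of joint shaft below 0.05 rad and distance of each of wash_bottle_mid, paste_jar_mid, specimen_mid from where it was at the start of the episode below 0.02 m); the robot touches nothing.
It fails at once if the pointer enters the red band (over-travel, above 0.42 rad) (value of joint shaft above 0.42 rad).
It fails at once if the switch or its arm is forced with more than 20 N (contact force between anything else and switch above 20 N).
It fails at once if the cover slams (closes faster than 2 rad/s) (velocity of joint cover below -2 rad/s).
It fails at once if bottle, jar or specimen is moved by more than 20 mm (distance of any of wash_bottle_mid, paste_jar_mid, specimen_mid from where it was at the start of the episode above 0.02 m).
It also fails if it takes over 72 s, if anything falls off the work surface, if the arm or the gripper's body presses on something with over 40 N, if the wrist force passes 120 N, or if a joint passes its speed limit or range.

## Robot

A 6-joint arm with a two-finger parallel gripper is mounted at the origin on the work surface. World frame = base frame: x ahead of the robot, y to its left, z up, the work surface at z = 0. Lengths are in m, angles in rad, forces in N, time in s.
With the tool pointing down it reaches from about 0.25 to 0.8 m from the base axis. Payload 3.9 kg.
Tool frame: the origin (TCP) lies at the very end of the fingers, on their centre line; the grasp point (between the pads) lies 19 mm behind it (grip_point_offset is the distance from the TCP to the grasp point, in m); y points along the fingers, z is the direction in which the jaws open and shut, and the axes are right-handed (so a half turn about y gives the same grasp; the last joint's range is limited). The gripper opens to 85 mm and grips with 20 to 120 N. Pads are 22 mm wide; open, the fingers measure 114 mm over their backs; the gripper's body (76 mm by 85 mm) begins 54 mm behind the grasp point. The pads swing forward as they close: fully open they stand 13 mm farther back than shut.
Start: joints at [-1.191, 0.26, -0.138, 1.173, 0, 1.571], TCP at [0.195, -0.488, 0.2] pointing down, gripper open.
Joint ranges: [-2.78, 2.78], [-0.83, 1.72], [-1.28, 1.37], [-1.9, 2.12], [-1.57, 1.48], [-3.14, 3.14]. Speed limits (rad/s): [2.57, 2.57, 3.14, 3.14, 3.14, 3.14].

## Interface

Orientations are given as [roll, pitch, yaw] about the fixed x, y, z axes, in that order (R = Rz(yaw) Ry(pitch) Rx(roll)).
In Python, from bench import * gives the robot as it stands. The module is installed in compiled form; this text tells all that it offers. Calls block until the motion is done:
- move_pose(position, orientation): joint-space move of the TCP to a pose.
- line_to(position, frame=None, velocity=0.15, stop_force=None): straight line of the TCP; frame=None keeps the orientation; velocity is the mean speed in m/s. With stop_force (N) it stops when the force on the tool has changed by that much, and returns True; else False.
- set_joints(angles): joint-space move.
- ungrasp() and clamp(grip_force=None): open the fingers fully, or close them until they stop; grip_force is the grip in N (None keeps the last).
- sleep(seconds).
- solve_ik(position, orientation): joint angles nearest the present ones, or None.
- get_obs(): the state.
- grab_frame(name): name is "scene" or "top" or "wrist"; returns a dict with "pixels" (420x560x3 uint8, red, green, blue), "fx", "fy", "cx", "cy" (pixels), "k1" (the pictures are not rectified: a ray, as slopes to the right and down, at radius r is drawn at 1 + k1 r^2 times it, then the intrinsics apply), "R" (3x3) and "t" (3): a world point X has camera coordinates R X + t; the wrist camera has in their place "hand_eye" (4x4, takes a point from camera to tool coordinates, whose origin is the TCP and whose axes are the tool frame's). Camera axes: x right, y down, z forward; pixel columns grow to the right and rows downward; lengths in m; the calibration is good to about 2 mm. A picture is of the moment at which its call begins: read the wrist's pose just before it. There is no depth.
A pose or a line that the arm cannot do raises PlanningError and nothing moves.
- sign_off(): hands the job in, once; it reports no verdict.
The state is a dict: "clock": time; "joint_pos": joint angles; "joint_velocities": joint speeds; "tau": joint torques, N m; "tcp_pos": TCP position; "eef_rot": TCP orientation; "contact_force": force on the tool from outside, world axes, zero at the start; "wrist_torque": the same for the moment, N m; "gripper_width": opening from 0.0 (shut) to 1.0 (fully open).
Only numpy, scipy, OpenCV 4.12 (cv2) and the standard library are available. Lean on these libraries where they do the work, as an engineer would, in place of code of your own. Each camera call takes 0.05 s, during which the arm holds its last target.

## Working session

There is one attempt and no reset: what is moved stays moved. The work goes in short steps, each a Python script; the robot and the scene stay as the last script left them, time stands still between calls to the robot, and variables do not carry over. Pictures are saved under pics/ and viewed, and the job is handed in when it is done.

```bash
mkdir -p pics
python3 - <<'E'
from bench import *
import cv2,pickle
o=get_obs();print(o)
d={}
for n in ["scene","top","wrist"]:
    f=grab_frame(n);d[n]=f
    cv2.imwrite(f"pics/{n}0.png",f["pixels"][:,:,::-1])
    print(n,{k:v for k,v in f.items() if k!="pixels"})
d['obs']=o
pickle.dump(d,open("f0.pkl","wb"))
E
```

```text
{'clock': 0.0, 'joint_pos': array([-1.19103437e+00,  2.60695568e-01, -1.39344980e-01,  1.17269074e+00,
        4.65053731e-06,  1.57079672e+00]), 'joint_velocities': array([-0.00167284, -0.00038928,  0.00207027, -0.00131911,  0.00054323,
        0.00019074]), 'tau': array([ 8.73086701e-04, -4.05682504e+01,  2.53918326e+01,  1.87812903e-02,
        2.78077441e-04,  6.73653432e-06]), 'tcp_pos': array([ 0.19435049, -0.48692268,  0.19926801]), 'eef_rot': array([-1.57273128e+00,  4.64977332e-06, -2.76183110e+00]), 'contact_force': array([0.45074657, 0.04617229, 0.3740739 ]), 'wrist_torque': array([ 0.01489366,  0.02168526, -0.01315527]), 'gripper_width': 1.00110082777739}
scene {'fx': 470.71386078282427, 'fy': 470.71386078282427, 'cx': 280.9982935224821, 'cy': 210.41966851849796, 'k1': -0.05664416780164171, 'R': array([[-0.9914105 , -0.13063186,  0.00636728],
       [-0.11318961,  0.83260852, -0.54217263],
       [ 0.06552357, -0.53823635, -0.840243  ]]), 't': array([0.56747584, 0.16431076, 1.19659172])}
top {'fx': 411.1399101915868, 'fy': 411.1399101915868, 'cx': 293.24379515736877, 'cy': 207.9997178047713, 'k1': -0.05541810765985329, 'R': array([[ 1.44417098e-02, -9.99895232e-01,  9.81027948e-04],
       [-9.98474032e-01, -1.44734704e-02, -5.32928253e-02],
       [ 5.33014408e-02, -2.09891411e-04, -9.98578446e-01]]), 't': array([-0.02095122,  0.58091947,  1.15002871])}
wrist {'fx': 374.87805689644745, 'fy': 374.87805689644745, 'cx': 279.5561885547146, 'cy': 213.41876528325736, 'k1': 0.028682651868137173, 'hand_eye': array([[ 1.02267659e-03,  9.62054309e-01,  2.72856116e-01,
        -6.82868478e-02],
       [ 8.00081762e-04, -2.72856959e-01,  9.62054281e-01,
        -1.73879487e-01],
       [ 9.99999157e-01, -7.65563192e-04, -1.04876653e-03,
         1.24577908e-03],
       [ 0.00000000e+00,  0.00000000e+00,  0.00000000e+00,
         1.00000000e+00]])}
```

View pics/scene0.png

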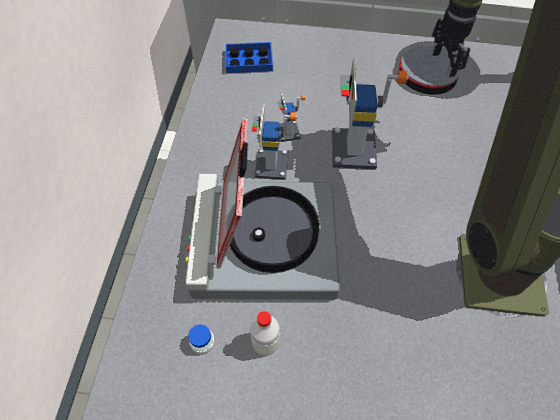

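View pics/top0.png

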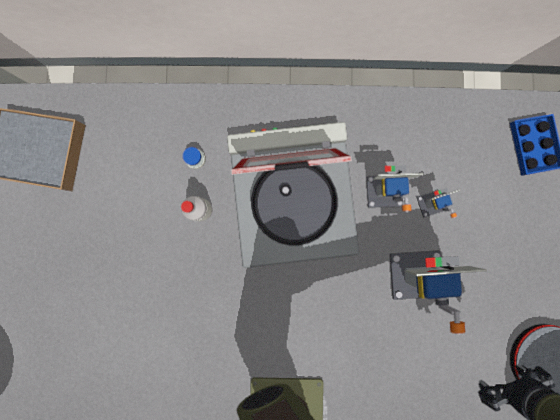

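View pics/wrist0.png

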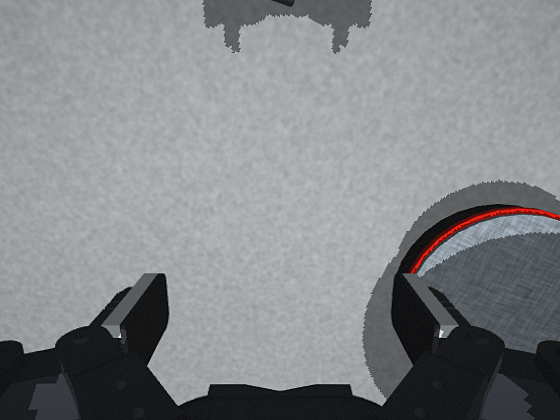

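```bash
cat > H.py <<'E'
import numpy as np,cv2
def K(f): return np.array([[f['fx'],0,f['cx']],[0,f['fy'],f['cy']],[0,0,1.]])
D=lambda f: np.array([f['k1'],0,0,0,0.])
def ext(f,obs=None):
    if 'R' in f: return np.array(f['R']),np.array(f['t'])
    from scipy.spatial.transform import Rotation as Ro
    T=np.eye(4);T[:3,:3]=Ro.from_euler('xyz',obs['eef_rot']).as_matrix();T[:3,3]=obs['tcp_pos']
    M=np.linalg.inv(T@np.array(f['hand_eye']));return M[:3,:3],M[:3,3]
def proj(f,X,obs=None):
    R,t=ext(f,obs);return cv2.projectPoints(np.asarray(X,float).reshape(-1,3),cv2.Rodrigues(R)[0],t,K(f),D(f))[0][:,0]
def ray(f,uv,obs=None):
    R,t=ext(f,obs);p=cv2.undistortPoints(np.array([[uv]],float),K(f),D(f))[0,0]
    return -R.T@t, R.T@np.array([p[0],p[1],1.])
def atz(f,uv,z,obs=None):
    c,d=ray(f,uv,obs);return c+d*(z-c[2])/d[2]
def tri(obsl):
    A=np.zeros((3,3));b=np.zeros(3)
    for c,d in obsl:
        d=d/np.linalg.norm(d);P=np.eye(3)-np.outer(d,d);A+=P;b+=P@c
    X=np.linalg.solve(A,b);return X,[np.linalg.norm((np.eye(3)-np.outer(d,d)/(d@d))@(X-c)) for c,d in obsl]
def crop(f,x0,y0,x1,y1,s,name):
    im=f["pixels"][y0:y1,x0:x1,::-1];cv2.imwrite(name,cv2.resize(im,None,fx=s,fy=s,interpolation=cv2.INTER_CUBIC))
E
python3 - <<'E'
import pickle;from H import *
d=pickle.load(open("f0.pkl","rb"))
crop(d['top'],350,130,480,230,6,"pics/t1.png")
crop(d['top'],215,105,375,275,3.5,"pics/t2.png")
crop(d['scene'],240,80,320,190,5.4,"pics/s1.png")
crop(d['scene'],170,110,350,310,3,"pics/s2.png")
E
```

```text
(no output)
```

View pics/t1.png

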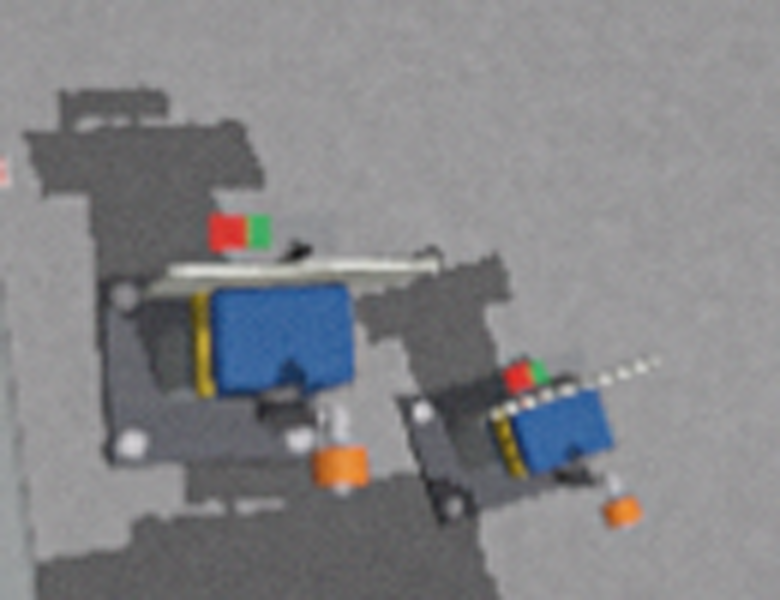

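View pics/t2.png

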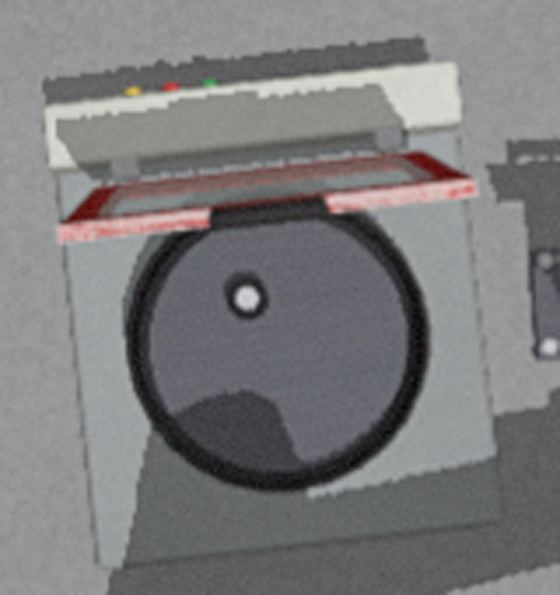

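View pics/s1.png

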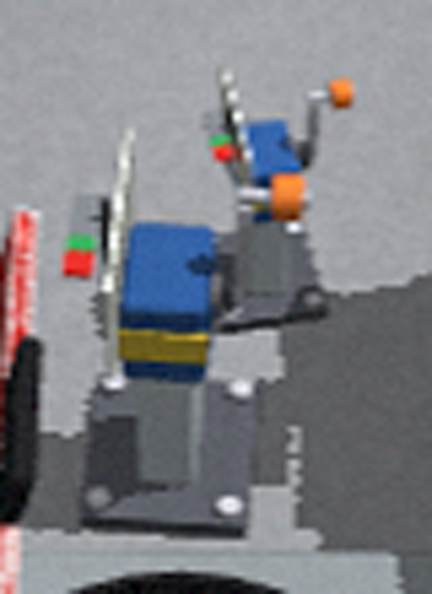

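View pics/s2.png

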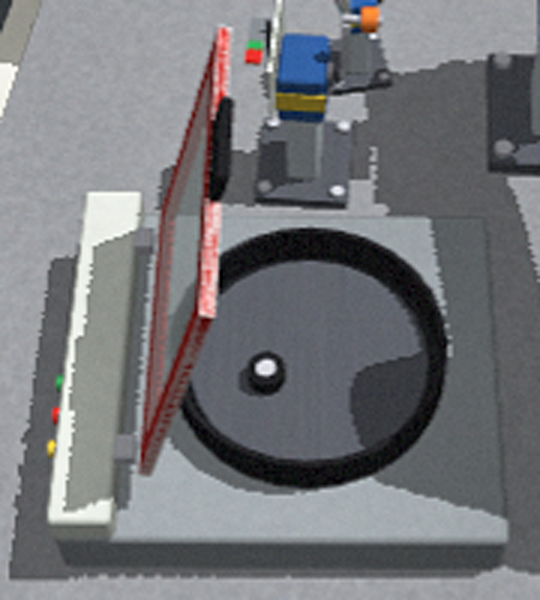

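Run:
```python
import pickle;from H import *
d=pickle.load(open("f0.pkl","rb"))
T=d['top'];S=d['scene']
t1=lambda x,y:(350+(x+.5)/6-.5,130+(y+.5)/6-.5)
t2=lambda x,y:(215+(x+.5)/3.5-.5,105+(y+.5)/3.5-.5)
s1=lambda x,y:(240+(x+.5)/5.4-.5,80+(y+.5)/5.4-.5)
s2=lambda x,y:(170+(x+.5)/3-.5,110+(y+.5)/3-.5)
print("head top")
h=[atz(T,t1(*p),.156)[:2] for p in [(212,287),(350,284),(354,386),(214,393)]]
print(np.round(h,4),[np.linalg.norm(h[i]-h[i-1]) for i in range(4)],np.mean(h,0))
print("head scene",[np.round(atz(S,s1(*p),.156)[:2],4) for p in [(134,224),(216,226),(210,334),(122,330)]])
print("foot",[np.round(atz(T,t1(*p),.012)[:2],4) for p in [(126,295),(132,443),(300,437)]])
print('roller top/scene',tri([ray(T,t1(341,465)),ray(S,s1(289,197))]))
print('roller z .16,.18,.2',[np.round(atz(T,t1(341,465),z),4) for z in (.16,.18,.2)])
c=[atz(T,t2(*p),.06)[:2] for p in [(98,568),(500,520)]]
print("deck front",c,np.subtract(c[1],c[0]))
c=[atz(S,s2(*p),.06)[:2] for p in [(506,540),(486,215)]]
print("deck front S",c,np.subtract(c[1],c[0]))
print("step top", [atz(T,t2(*p),.095)[:2] for p in [(44,105),(456,63),(461,127),(52,168)]])
# bowl outer
print('bowl', [atz(T,t2(*p),.102)[:2] for p in [(128,340),(430,345),(285,490)]])
print('spec',atz(T,t2(246,298),.09))
for n,u in [('jar',(193,156)),('bottle',(190,206))]: print(n,atz(T,u,.06 if n=='jar' else .17))
```

```text
head top
[[ 0.6539 -0.2416]
 [ 0.6561 -0.2998]
 [ 0.6132 -0.3014]
 [ 0.6094 -0.2425]] [np.float64(0.044505679203373), np.float64(0.05826461963538955), np.float64(0.04291702542588418), np.float64(0.059046454726228034)] [ 0.63316319 -0.27129466]
head scene [array([ 0.6576, -0.296 ]), array([ 0.6168, -0.3003]), array([ 0.6103, -0.2294]), array([ 0.6528, -0.2261])]
foot [array([ 0.6684, -0.2326]), array([ 0.5977, -0.2357]), array([ 0.6017, -0.3161])]
roller top/scene (array([ 0.5784479 , -0.28416408,  0.19814591]), [np.float64(0.0008924750227156937), np.float64(0.0008924750227157262)])
roller z .16,.18,.2 [array([ 0.5798, -0.2948,  0.16  ]), array([ 0.5786, -0.2892,  0.18  ]), array([ 0.5774, -0.2837,  0.2   ])]
deck front [array([0.41684314, 0.12230963]), array([ 0.4583301 , -0.18884369])] [ 0.04148696 -0.31115333]
deck front S [array([0.4201482 , 0.12330135]), array([ 0.45894279, -0.19088603])] [ 0.03879458 -0.31418738]
step top [array([0.77083799, 0.16691277]), array([ 0.8079898 , -0.14772341]), array([ 0.75837627, -0.15180186]), array([0.72224466, 0.15954586])]
bowl [array([0.59129343, 0.09813503]), array([ 0.59082206, -0.12862878]), array([ 0.48077949, -0.02129852])]
spec [0.62537775 0.01028817 0.09      ]
jar [0.71828489 0.26578553 0.06      ]
bottle [0.5741633  0.24226352 0.17      ]
```

Run:
```python
import pickle;from H import *
from bench import *
d=pickle.load(open("f0.pkl","rb"))
T=d['top'];S=d['scene']
t1=lambda x,y:(350+(x+.5)/6-.5,130+(y+.5)/6-.5)
t2=lambda x,y:(215+(x+.5)/3.5-.5,105+(y+.5)/3.5-.5)
s1=lambda x,y:(240+(x+.5)/5.4-.5,80+(y+.5)/5.4-.5)
s2=lambda x,y:(170+(x+.5)/3-.5,110+(y+.5)/3-.5)
print('tab end',tri([ray(T,t2(269,220)),ray(S,s2(230,150))]))
print('small roller',tri([ray(T,t1(622,511)),ray(S,s1(342,94))]))
print('small dial',tri([ray(T,t1(655,362)),ray(S,s1(225,75))]))
print('big roller',tri([ray(T,(458,328)),ray(S,(402,76))]))
print('big dial R end',tri([ray(T,(484,270)),ray(S,(353,64))]))
sw=np.array([.6335,-.272]);yw=.05
Rs=np.array([[np.cos(yw),-np.sin(yw)],[np.sin(yw),np.cos(yw)]])
P=lambda x,y,z:np.r_[sw+Rs@[x,y],z]
# head corners check
print('head corner T',proj(T,[P(a,b,.156) for a,b in[(22,30),(22,-30),(-22,-30),(-22,30)] for a,b in [(a/1e3,b/1e3)]]),
 [t1(*p) for p in [(212,287),(350,284),(354,386),(214,393)]])
print('head corner S',proj(S,[P(a/1e3,b/1e3,.156) for a,b in[(22,-30),(-22,-30),(-22,30),(22,30)]]),
 [s1(*p) for p in [(134,224),(216,226),(210,334),(122,330)]])
print(P(-.058,0,.14))
hz=np.array([.715,.0004,.1035])
for name,p,z in [('start-up',[.1945,-.487,.42],-2.76),('sw hi',[.575,-.345,.36],-3.09),('sw',[.575,-.345,.175],-3.09),('push',[.575,-.27,.175],-3.09),('cov',[.72,.0,.28],-3.02),('covhi',[.74,.0,.42],-3.02),('end',[.52,-.02,.113],-3.02)]:
    for y in (z,z+np.pi): print(name,y,solve_ik(p,[-np.pi/2,0,y]))
```

```text
tab end (array([ 0.64637051, -0.00771419,  0.34585166]), [np.float64(8.094832621231989e-05), np.float64(8.094832621228662e-05)])
small roller (array([ 0.56438888, -0.42236559,  0.13669774]), [np.float64(0.0010639441160730377), np.float64(0.0010639441160731795)])
small dial (array([ 0.62983048, -0.44300855,  0.12252197]), [np.float64(0.0009500561015323789), np.float64(0.0009500561015325436)])
big roller (array([ 0.31386997, -0.37269494,  0.28948208]), [np.float64(0.0022444475458973058), np.float64(0.0022444475458973036)])
big dial R end (array([ 0.4355951 , -0.44930136,  0.24883509]), [np.float64(0.0021305471675102474), np.float64(0.002130547167510221)])
head corner T [[384.66939349 177.38013814]
 [408.34078417 176.59024718]
 [409.24911369 194.01171554]
 [385.52096432 194.83530744]] [(384.9166666666667, 177.41666666666666), (407.9166666666667, 176.91666666666666), (408.5833333333333, 193.91666666666669), (385.25, 195.08333333333331)]
head corner S [[264.89555523 119.79692901]
 [281.10840708 120.82904278]
 [279.26541185 137.5126041 ]
 [262.61894482 136.4284653 ]] [(264.4074074074074, 1
[... 626 characters left out ...]
     2.5495805 ]
sw 0.05159265358979326 [-0.5404195   0.52602123  0.21287192  1.25764702  0.         -0.59201215]
push -3.09 [-0.43900471  0.46159941  0.10338557  1.21258248  0.          2.65099529]
push 0.05159265358979326 [-0.43900471  0.46159941  0.10338557  1.21258248  0.         -0.49059736]
cov -3.02 [0.         0.63684185 0.68284879 1.61680327 0.         3.02      ]
cov 0.1215926535897931 [ 0.          0.63684185  0.68284879  1.61680327  0.         -0.12159265]
covhi -3.02 None
covhi 0.1215926535897931 None
end -3.02 [-0.03844259  0.30540139 -0.31108469  0.95431025  0.          2.98155741]
end 0.1215926535897931 [-0.03844259  0.30540139 -0.31108469  0.95431025  0.         -0.16003524]
```

Run:
```python
from bench import *
from H import *
import pickle
clamp(20)
line_to([.1945,-.487,.42],velocity=.3)
O=[-np.pi/2,0,-3.09]
move_pose([.575,-.345,.36],O)
line_to([.575,-.345,.178],velocity=.15)
o=get_obs();print(o['clock'],o['tcp_pos'],o['eef_rot'],o['contact_force'],o['gripper_width'])
d={'obs':o}
for n in ["scene","top","wrist"]:
    f=grab_frame(n);d[n]=f
    cv2.imwrite(f"pics/{n}1.png",f["pixels"][:,:,::-1])
pickle.dump(d,open("f1.pkl","wb"))
crop(d['top'],350,130,480,230,6,"pics/t1b.png")
```

```text
4.6833 [ 0.57557002 -0.34549656  0.17919472] [-1.56962726e+00  1.73381266e-03 -3.09020442e+00] [0.28586731 0.31878866 0.57575592] -0.00136579106972632
```

View pics/scene1.png

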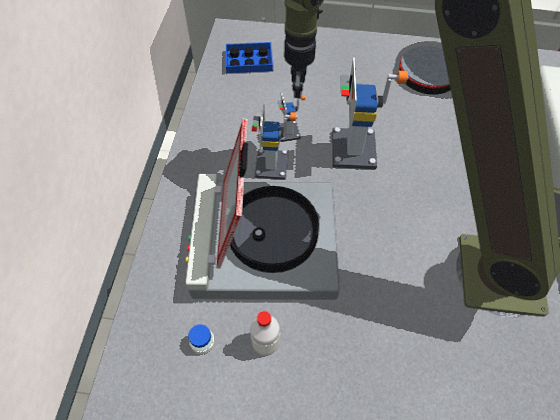

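View pics/t1b.png

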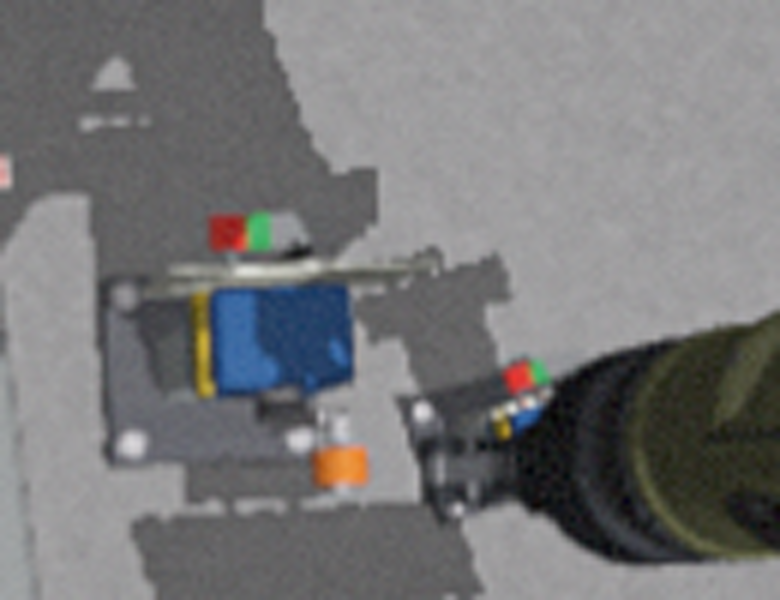

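View pics/wrist1.png

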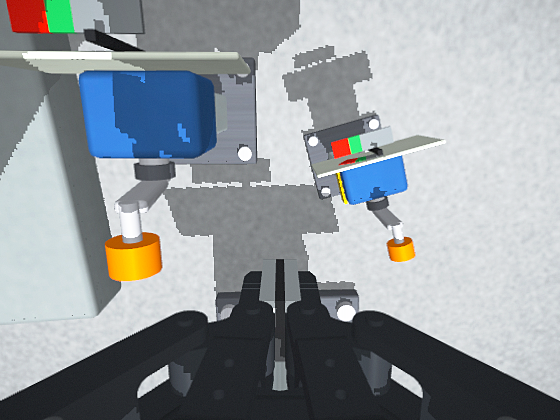

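```bash
cat > sw.py <<'E'
from bench import *
from H import *
O=[-np.pi/2,0,-3.09]
def F(n=8):
    a=[]
    for _ in range(n): sleep(.02);a.append(get_obs()['contact_force'])
    return np.mean(a,0)
yw=.05
def at(y,z=.178): return [.5760-np.tan(yw)*(y+.275),y,z]
E
python3 - <<'E'
from sw import *
print(line_to(at(-.315),velocity=.06,stop_force=2))
f0=F();print(get_obs()['tcp_pos'],f0)
y=-.315
while y<-.24:
    y+=.002
    s=line_to(at(y),velocity=.03,stop_force=3)
    f=F(4);o=get_obs();print(round(y,3),s,np.round(o['tcp_pos'],4),np.round(f-f0,2))
    if s or f[1]-f0[1]<-2.2: break
print(o['clock'])
fr=grab_frame("wrist");cv2.imwrite("pics/w2.png",fr["pixels"][:,:,::-1])
fr=grab_frame("top");crop(fr,350,130,480,230,6,"pics/t2b.png")
E
```

```text
False
[ 0.57800624 -0.31525338  0.177993  ] [-0.28075513 -0.14706604 -0.09371097]
-0.313 False [ 0.5778 -0.3131  0.178 ] [0.22 0.42 0.29]
-0.311 False [ 0.5778 -0.311   0.178 ] [0.34 0.11 0.1 ]
-0.309 False [ 0.5777 -0.3089  0.178 ] [ 0.09  0.29 -0.16]
-0.307 False [ 0.5776 -0.307   0.178 ] [0.38 0.04 0.24]
-0.305 False [ 0.5775 -0.3049  0.178 ] [0.37 0.34 0.45]
-0.303 False [ 0.5774 -0.3029  0.178 ] [0.33 0.14 0.24]
-0.301 False [ 0.5773 -0.3009  0.178 ] [ 0.79 -0.06  0.29]
-0.299 False [ 0.5772 -0.299   0.178 ] [ 0.42 -0.16  0.36]
-0.297 False [ 0.5771 -0.297   0.178 ] [ 0.45 -0.1   0.37]
-0.295 False [ 0.577  -0.2949  0.178 ] [ 0.4  -0.27  0.01]
-0.293 False [ 0.5769 -0.293   0.1781] [ 0.19 -0.07  0.58]
-0.291 False [ 0.5768 -0.291   0.1782] [0.14 0.24 1.54]
-0.289 False [ 0.5766 -0.289   0.1782] [-1.05  0.16  2.19]
-0.287 False [ 0.5765 -0.287   0.1782] [-1.51 -0.28  4.12]
-0.285 False [ 0.5763 -0.2849  0.1782] [-2.73 -0.48  5.17]
-0.283 False [ 0.5762 -0.2829  0.1782] [-3.04 -0.15  5.6 ]
-0.281 False [ 0.576  -0.2809  0.1783] [-2.52  0.29  5.44]
-0.279 False [ 0.5759 -0.2788  0.1783] [-2.68 -0.02  5.61]
-0.277 False [ 0.5758 -0.2767  0.1782] [-3.23 -0.15  5.83]
-0.275 False [ 0.5757 -0.2746  0.1781] [-3.02  0.49  5.3 ]
-0.273 False [ 0.5757 -0.2727  0.178 ] [-3.12  0.79  4.79]
-0.271 False [ 0.5757 -0.271   0.178 ] [-2.67  0.25  4.18]
-0.269 False [ 0.5758 -0.2694  0.178 ] [-1.93 -2.35  3.74]
12.9
```

View pics/w2.png

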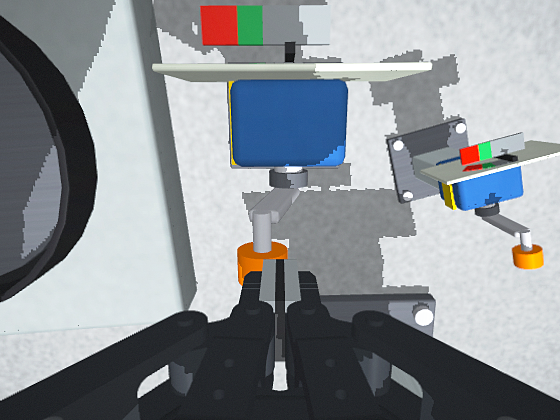

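View pics/t2b.png

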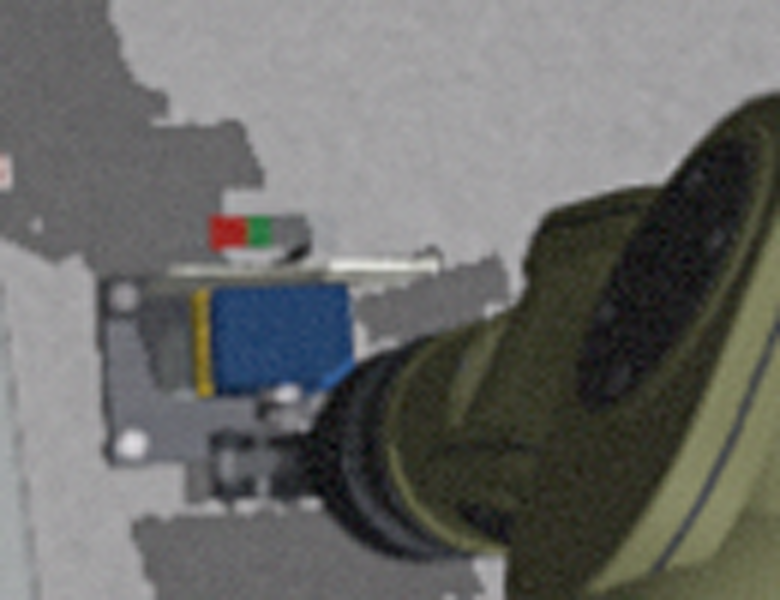

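Run:
```python
from sw import *
import pickle
d=pickle.load(open("f1.pkl","rb"))
o=d['obs'];W=d['wrist']
t1=lambda x,y:(350+(x+.5)/6-.5,130+(y+.5)/6-.5)
s1=lambda x,y:(240+(x+.5)/5.4-.5,80+(y+.5)/5.4-.5)
rw=ray(W,(134,256),o);rt=ray(d['top'],t1(341,465));rs=ray(d['scene'],s1(289,197))
print(tri([rw,rt]),tri([rw,rs]),tri([rw,rt,rs]))
print('tcp in wrist',proj(W,o['tcp_pos'],o))
f=grab_frame("scene");crop(f,240,70,340,190,5,"pics/s2b.png")
o=get_obs();print(o['tcp_pos'],F())
```

```text
(array([ 0.57789651, -0.28330244,  0.20005863]), [np.float64(0.0005727479050027021), np.float64(0.0005727479050022984)]) (array([ 0.578777  , -0.28279729,  0.19985221]), [np.float64(0.0004744737209267167), np.float64(0.0004744737209268953)]) (array([ 0.57832323, -0.28316081,  0.19972183]), [np.float64(0.00028156293218898005), np.float64(0.00103851990442317), np.float64(0.000977314453412334)])
tcp in wrist [[277.08165335 250.97658049]]
[ 0.57578101 -0.26923503  0.17795185] [-2.32519268 -2.18981623  3.00286635]
```

View pics/s2b.png

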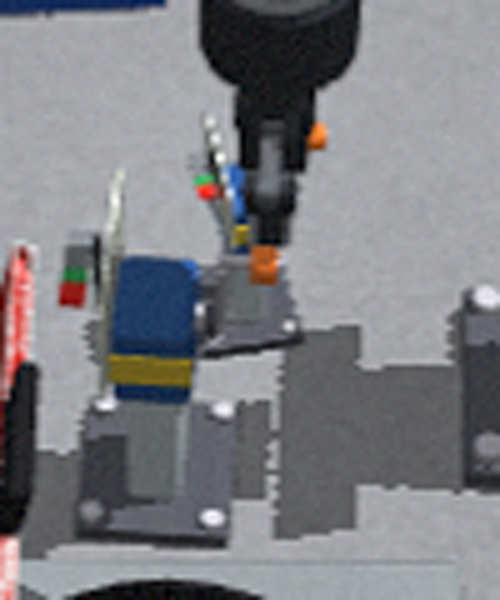

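Run:
```python
from sw import *
o=get_obs();W=grab_frame("wrist");S=grab_frame("scene")
rs=ray(S,(240+264.5/5-.5,70+265.5/5-.5));rw=ray(W,(262,262),o)
print(tri([rw,rs]));print(proj(W,o['tcp_pos'],o),proj(S,o['tcp_pos']))
crop(W,180,170,380,320,4,"pics/w3.png")
crop(S,250,80,310,140,10,"pics/s3.png")
```

```text
(array([ 0.57821112, -0.26229502,  0.19714099]), [np.float64(0.00043243644827814715), np.float64(0.0004324364482781134)])
[[277.08249741 250.97599529]] [[293.58137028 125.80735087]]
```

View pics/w3.png

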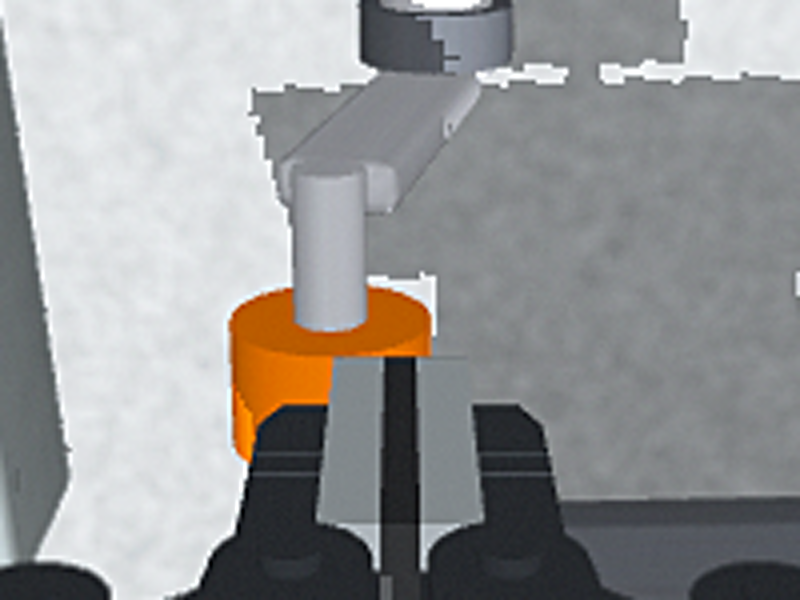

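View pics/s3.png

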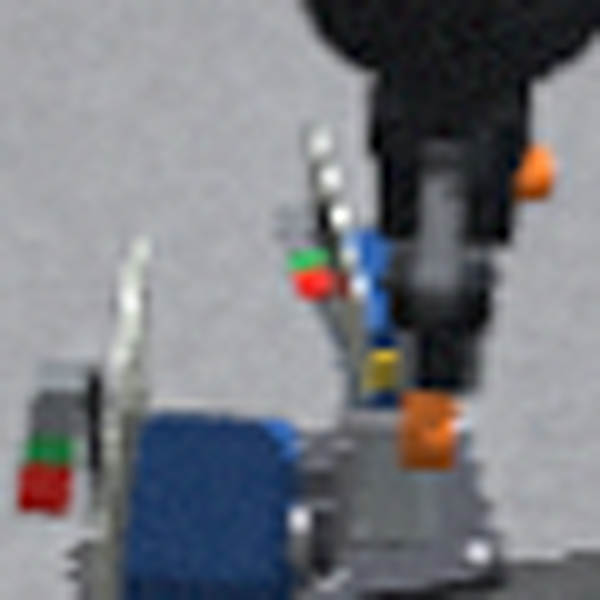

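Run:
```python
from sw import *
from scipy.spatial.transform import Rotation as Ro
o=get_obs();W=grab_frame("wrist")
R=Ro.from_euler('xyz',o['eef_rot']).as_matrix()
for p in [(-.011,0,0),(0,0,0),(.011,0,0),(-.011,-.019,0),(-.011,-.038,0),(0,-.02,0),(-.011,0,.0145),(-.011,0,-.0145),(-.011,-.04,.0145),(-.011,-.04,-.0145)]:
    print(p,proj(W,o['tcp_pos']+R@np.array(p),o)[0])
print(o['tcp_pos'],o['clock'],F())
```

```text
(-0.011, 0, 0) [277.01956976 229.90822799]
(0, 0, 0) [277.08256005 250.97583847]
(0.011, 0, 0) [277.14316096 271.39330744]
(-0.011, -0.019, 0) [276.72282301 243.54650709]
(-0.011, -0.038, 0) [276.35156612 260.59855111]
(0, -0.02, 0) [276.78080078 267.60203147]
(-0.011, 0, 0.0145) [306.72512288 229.88514191]
(-0.011, 0, -0.0145) [247.31414538 229.93724945]
(-0.011, -0.04, 0.0145) [313.94034212 262.62673444]
(-0.011, -0.04, -0.0145) [238.67257796 262.69240465]
[ 0.57574272 -0.26907684  0.17793843] 13.2833 [-1.89504642 -2.05788027  2.57247329]
```

Run:
```python
from sw import *
o=get_obs();p=o['tcp_pos']
line_to([p[0],p[1],.215],velocity=.1)
line_to(at(-.315,.215),velocity=.1)
print(line_to(at(-.315,.152),velocity=.08,stop_force=3))
f0=F(12);o=get_obs();print(o['tcp_pos'],f0,o['clock'])
np.save('f0.npy',f0)
W=grab_frame("wrist");cv2.imwrite("pics/w4.png",W["pixels"][:,:,::-1])
```

```text
False
[ 0.57839974 -0.31525212  0.15270614] [0.04855364 0.0669742  0.07957923] 15.725
```

View pics/w4.png

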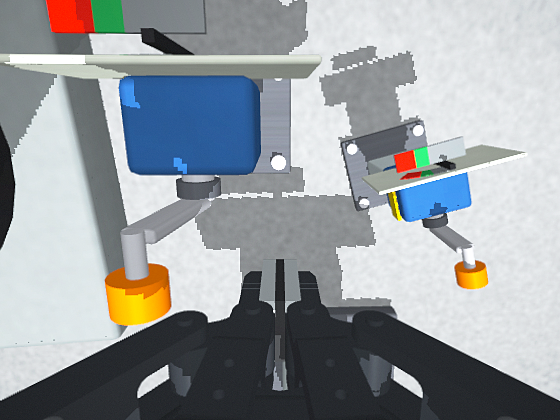

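Run:
```python
from sw import *
f0=np.load('f0.npy')
line_to(at(-.291,.152),velocity=.06,stop_force=3)
y=-.291
while y<-.235:
    y+=.002
    s=line_to(at(y,.152),velocity=.03,stop_force=4)
    f=F(4);o=get_obs();print(round(y,3),s,np.round(o['tcp_pos'],4),np.round(f-f0,2))
    if s or f[1]-f0[1]<-2.2: break
print(o['clock'])
W=grab_frame("wrist");cv2.imwrite("pics/w5.png",W["pixels"][:,:,::-1])
```

```text
-0.289 False [ 0.5767 -0.2892  0.152 ] [ 0.17 -0.18  0.2 ]
-0.287 False [ 0.5767 -0.2872  0.152 ] [ 0.48 -1.09 -0.26]
-0.285 False [ 0.5766 -0.2855  0.1521] [ 0.28 -2.72 -0.83]
17.275
```

View pics/w5.png

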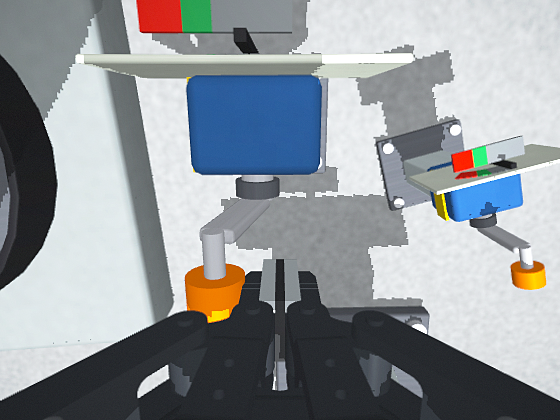

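Run:
```python
from sw import *
f0=np.load('f0.npy')
y=-.285
while y<-.2735:
    y+=.002
    s=line_to(at(y,.152),velocity=.03,stop_force=6)
    f=F(4);o=get_obs();print(round(y,3),s,np.round(o['tcp_pos'],4),np.round(f-f0,2))
    if s or f[1]-f0[1]<-7.5: break
print(o['clock'])
W=grab_frame("wrist");cv2.imwrite("pics/w6.png",W["pixels"][:,:,::-1])
```

```text
-0.283 False [ 0.5766 -0.2832  0.152 ] [ 1.18 -3.15 -1.75]
-0.281 False [ 0.5765 -0.2811  0.1519] [ 1.92 -3.88 -2.22]
-0.279 False [ 0.5764 -0.2793  0.1519] [ 1.97 -4.81 -3.31]
-0.277 False [ 0.5763 -0.2776  0.1519] [ 1.81 -5.15 -4.01]
-0.275 False [ 0.5762 -0.2759  0.1518] [ 2.44 -6.11 -4.21]
-0.273 False [ 0.5761 -0.2743  0.1518] [ 2.04 -6.97 -4.58]
19.225
```

View pics/w6.png

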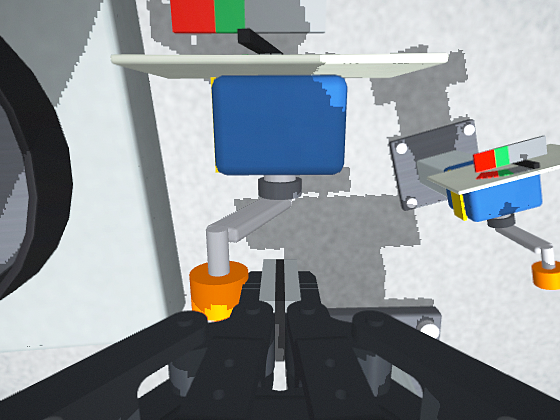

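Run:
```python
from sw import *
f0=np.load('f0.npy')
y=-.273
while y<-.2665:
    y+=.0015
    s=line_to(at(y,.152),velocity=.03,stop_force=6)
    f=F(3);o=get_obs();print(round(y,4),s,np.round(o['tcp_pos'],4),np.round(f-f0,2))
    if s or f[1]-f0[1]<-10: break
print(o['clock'])
W=grab_frame("wrist");crop(W,140,0,360,80,3.6,"pics/w7.png")
f=grab_frame("top");crop(f,350,130,480,230,6,"pics/t7.png")
```

```text
-0.2715 False [ 0.576  -0.273   0.1517] [ 2.07 -7.86 -5.18]
-0.27 False [ 0.576  -0.2718  0.1516] [ 2.4  -8.32 -4.75]
-0.2685 False [ 0.5759 -0.2706  0.1516] [ 2.66 -8.37 -5.82]
-0.267 False [ 0.5758 -0.2693  0.1516] [ 2.48 -9.78 -5.57]
-0.2655 False [ 0.5756 -0.268   0.1516] [ 2.57 -9.83 -5.81]
20.775
```

View pics/w7.png

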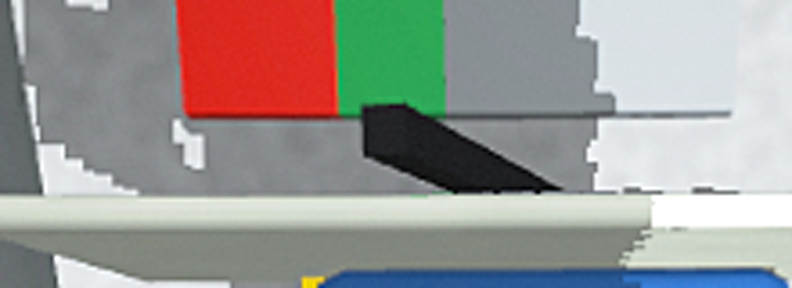

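View pics/t7.png

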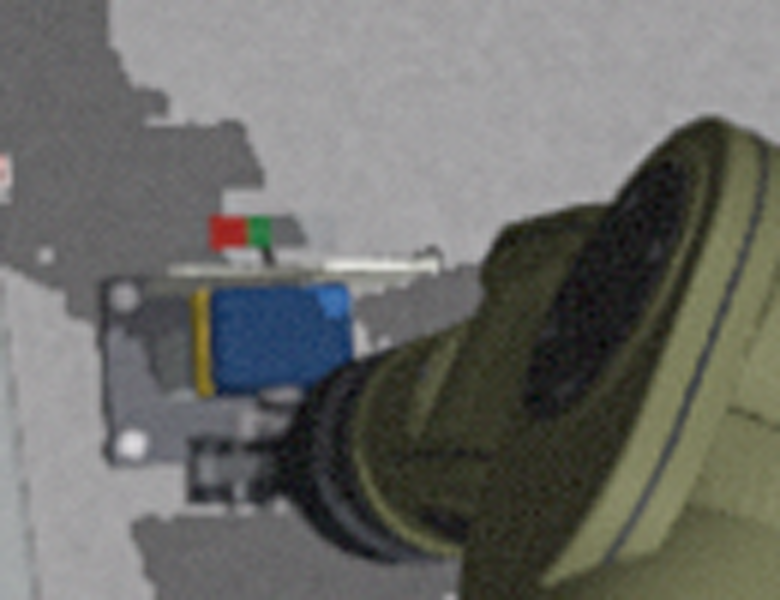

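Run:
```python
from sw import *
f0=np.load('f0.npy')
sleep(1.0)
W=grab_frame("wrist");crop(W,140,0,360,80,3.6,"pics/w8.png")
print(F(4)-f0,get_obs()['tcp_pos'])
line_to(at(-.32,.152),velocity=.05)
sleep(.3)
W=grab_frame("wrist");cv2.imwrite("pics/w9.png",W["pixels"][:,:,::-1])
T=grab_frame("top");cv2.imwrite("pics/t9.png",T["pixels"][:,:,::-1])
o=get_obs();print(F(4)-f0,o['clock'],o['tcp_pos'])
for p in [[.72,0,.26],[.72,0,.3],[.73,0,.33],[.72,0,.34],[.70,0,.34],[.72,-.2,.34],[.62,-.2,.42],[.68,-.2,.38],[.66,0,.40],[.6,0,.45],[.74,0,.3]]:
    for pit in [0]:
        print(p,solve_ik(p,[-np.pi/2,0,-3.02]))
```

```text
[ 2.04704378 -9.30247145 -5.92927513] [ 0.57563188 -0.26805062  0.15160427]
[-0.11205766 -0.08229393  0.28680432] 23.6333 [ 0.5782642  -0.31993449  0.1520709 ]
[0.72, 0, 0.26] [0.         0.62815426 0.61461755 1.55725962 0.         3.02      ]
[0.72, 0, 0.3] [0.         0.64959992 0.75966938 1.68086579 0.         3.02      ]
[0.73, 0, 0.33] [0.         0.71494254 0.96995543 1.82580921 0.         3.02      ]
[0.72, 0, 0.34] [0.         0.69423207 0.95593165 1.8324959  0.         3.02      ]
[0.7, 0, 0.34] [0.         0.62886957 0.82763775 1.76956451 0.         3.02      ]
[0.72, -0.2, 0.34] [-0.27094685  0.83222682  1.2514544   1.99002391  0.          2.74905315]
[0.62, -0.2, 0.42] [-0.31204212  0.59763319  0.99556213  1.96872526  0.          2.70795788]
[0.68, -0.2, 0.38] [-0.28605144  0.74274305  1.17436712  2.0024204   0.          2.73394856]
[0.66, 0, 0.4] [0.         0.58763981 0.91724385 1.90040037 0.         3.02      ]
[0.6, 0, 0.45] [0.         0.48938145 0.88209114 1.96350601 0.         3.02      ]
[0.74, 0, 0.3] [0.         0.70964012 0.87696306 1.73811927 0.         3.02      ]
```

View pics/w9.png

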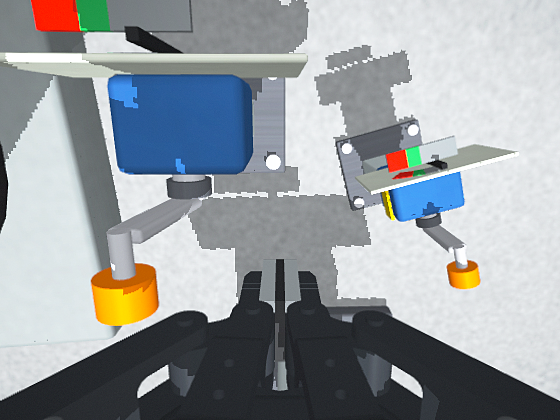

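View pics/w8.png

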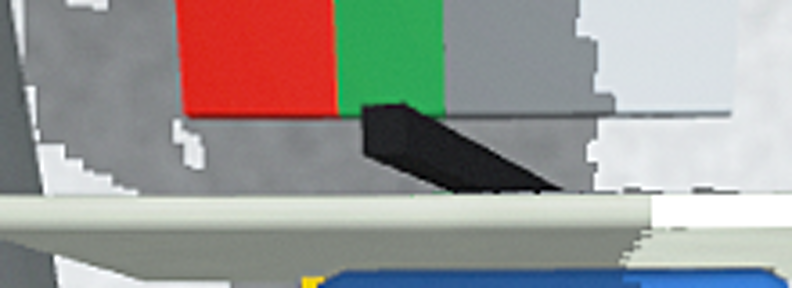

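Run:
```python
from sw import *
o=get_obs();S=grab_frame("scene");p=o['tcp_pos']
for k in range(0,22,2):
    print(k*10, (proj(S,p+[0,0,k*.01])[0]-[260,40])*8)
crop(S,260,40,340,130,6.5,"pics/s10.png")
im=cv2.imread("pics/s10.png")
for k in range(0,20):
    u=(proj(S,p+[0,0,k*.01])[0]-[260,40]+.5)*6.5
    cv2.line(im,(int(u[0])-12,int(u[1])),(int(u[0])+(40 if k%5==0 else 12),int(u[1])),(0,255,255),1)
cv2.imwrite("pics/s10.png",im)
```

```text
0 [276.48246136 629.01021398]
20 [278.27778208 587.15145372]
40 [280.11891531 544.19765888]
60 [282.00754321 500.10736457]
80 [283.94542512 454.83711664]
100 [285.93440144 408.34136235]
120 [287.97639775 360.57233502]
140 [290.07342905 311.47993261]
160 [292.22760419 261.01158996]
180 [294.44113041 209.11214468]
200 [296.71631807 155.72369656]
```

View pics/s10.png

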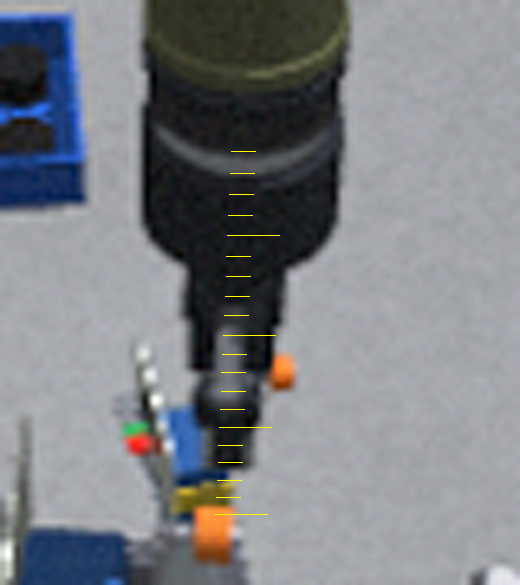

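```bash
cat > cv.py <<'E'
from bench import *
from H import *
from sw import F
yaw=.124
O=[-np.pi/2,0,yaw-np.pi]
ex=np.array([np.cos(yaw),np.sin(yaw),0]);hz=np.array([.715,.0004,.1035]);TIP=.029;HW=.011
def pt(a,z): return hz*[1,1,0]+ex*a+[0,0,z]   # a: polisher x rel. hinge; z TCP
E
python3 - <<'E'
from cv import *
o=get_obs();p=o['tcp_pos']
line_to([p[0],p[1],.34],velocity=.2)
move_pose([.71,-.2,.33],O)
line_to(pt(.025,.30),velocity=.15,stop_force=4)
o=get_obs();print(o['tcp_pos'],o['clock'],o['contact_force'])
line_to(pt(.0,.28),velocity=.1,stop_force=4)
f0=F(10);np.save('fc.npy',f0)
s=line_to(pt(-.07,.28),velocity=.04,stop_force=2.5)
o=get_obs();print(s,o['tcp_pos'],(o['tcp_pos']-hz)@ex,F(4)-f0,o['clock'])
S=grab_frame("scene");crop(S,150,60,350,320,2.3,"pics/s11.png")
E
```

```text
[0.73985872 0.00242059 0.3002031 ] 27.1167 [0.37706666 0.15318265 0.85918396]
True [ 0.67449593 -0.00464346  0.28010037] -0.04081686428759098 [-0.23270224  0.56874847  0.17548644] 28.7917
```

View pics/s11.png

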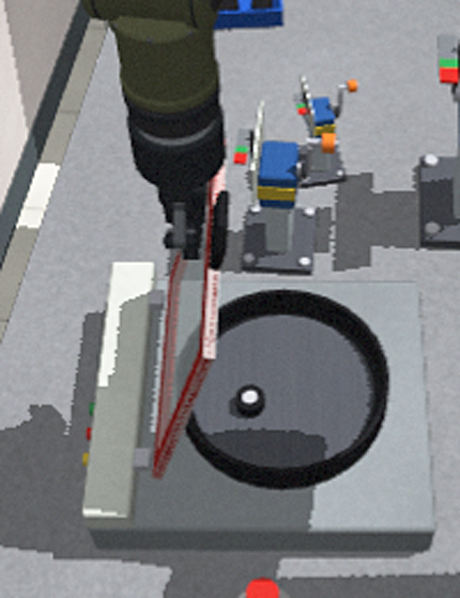

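Run:
```python
from cv import *
f0=np.load('fc.npy')
r=.2115
def tgt(th):
    c,s=np.cos(th),np.sin(th)
    return pt(-r*c+.01*s+HW,.1035+r*s+.01*c-TIP)
print([solve_ik(tgt(t),O) is not None for t in (1.2,.8,.4,.1,0)])
for th in np.linspace(1.2,.1,10):
    s=line_to(tgt(th),velocity=.09,stop_force=25)
    o=get_obs();print(round(th,2),s,np.round(o['tcp_pos'],3),np.round(o['contact_force']-f0,1))
    if s:break
print(o['clock'])
S=grab_frame("scene");crop(S,150,60,350,320,2.3,"pics/s12.png")
```

```text
[True, True, True, True, True]
1.2 False [ 0.659 -0.007  0.275] [-0.4 -0.   0.4]
1.08 False [ 0.635 -0.01   0.265] [ 0.   0.2 -0.4]
0.96 False [ 0.613 -0.012  0.253] [ 0.5  0.1 -0.9]
0.83 False [ 0.592 -0.015  0.238] [-1.2  0.2 -0.4]
0.71 False [ 0.573 -0.017  0.22 ] [-0.2 -0.2  0.5]
0.59 False [ 0.557 -0.019  0.201] [-0.2  0.8 -0.9]
0.47 False [ 0.543 -0.021  0.179] [-0.1 -0.2  0.1]
0.34 False [ 0.532 -0.022  0.156] [ 0.4  1.  -0. ]
0.22 False [ 0.523 -0.023  0.131] [-0.1 -0.2 -0.8]
0.1 False [ 0.518 -0.024  0.106] [0.2 0.5 0. ]
33.1417
```

View pics/s12.png

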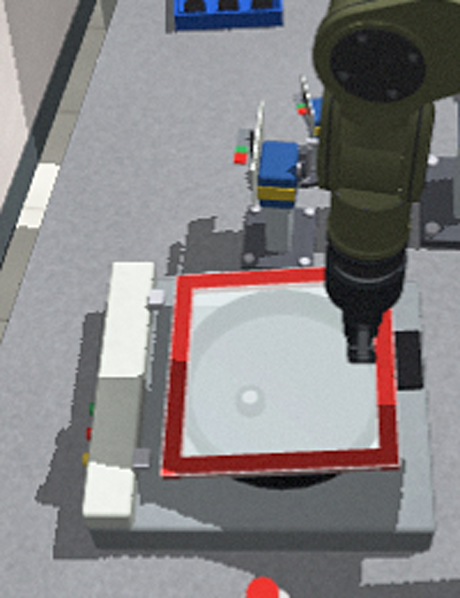

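Run:
```python
from cv import *
f0=np.load('fc.npy')
a=-.2115+HW
s=line_to(pt(a,.068),velocity=.025,stop_force=12)
o=get_obs();print(s,o['tcp_pos'],o['contact_force']-f0)
p=o['tcp_pos']
if s: print(line_to([p[0],p[1],p[2]-.003],velocity=.01,stop_force=10))
sleep(.3);o=get_obs();print(o['tcp_pos'],F(4)-f0,o['clock'])
S=grab_frame("scene");crop(S,150,60,350,320,2.3,"pics/s13.png")
```

```text
True [ 0.5165299  -0.02434084  0.08231234] [-1.79597113 -0.172286    5.29260532]
True
[ 0.51651449 -0.02436043  0.08231779] [0.29168932 0.7490795  4.79512807] 34.65
```

View pics/s13.png

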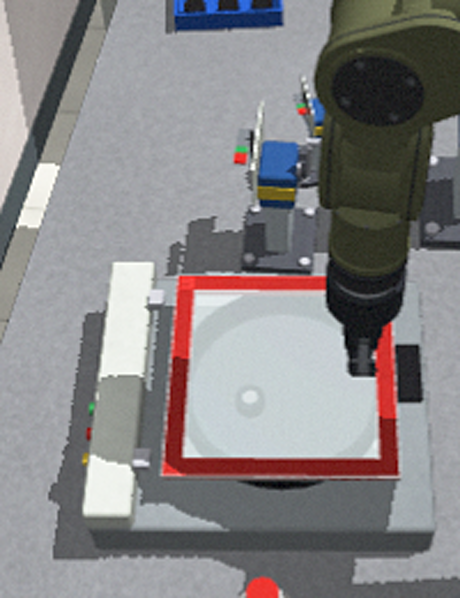

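Run:
```python
from cv import *
f0=np.load('fc.npy')
p=get_obs()['tcp_pos']
s=line_to([p[0],p[1],p[2]-.008],velocity=.01,stop_force=25)
o=get_obs();print(s,o['tcp_pos'],F(6)-f0)
sleep(.3)
line_to([p[0],p[1],.25],velocity=.15)
line_to([.45,-.1,.40],velocity=.25)
o=get_obs();print(F(4)-f0,o['clock'])
for n in ["scene","top"]:
    f=grab_frame(n);cv2.imwrite(f"pics/{n}14.png",f["pixels"][:,:,::-1])
    if n=='scene': crop(f,160,80,360,360,2.1,"pics/s14.png")
    hzl=[]
    L=[]
    for th in (0,.03,.06):
        ey=np.array([-ex[1],ex[0],0]);c,s_=np.cos(th),np.sin(th)
        for yy in (-.125,.125):
            L.append(hz+ey*yy+ex*(-.24*c+.01*s_)+[0,0,.24*s_+.01*c])
    print(n,np.round(proj(f,L),1))
```

```text
True [ 0.5165565  -0.02436608  0.08232836] [-0.62413612  0.13856415  5.29277799]
[-0.06202789 -0.16854673 -0.60707769] 37.7167
scene [[319.7 179.2]
 [323.8 266.7]
 [319.8 177.6]
 [323.9 265.4]
 [319.8 175.9]
 [323.9 263.9]]
top [[347.2 241. ]
 [251.1 251.7]
 [347.5 241. ]
 [250.8 251.6]
 [347.9 240.8]
 [250.5 251.5]]
```

View pics/s14.png

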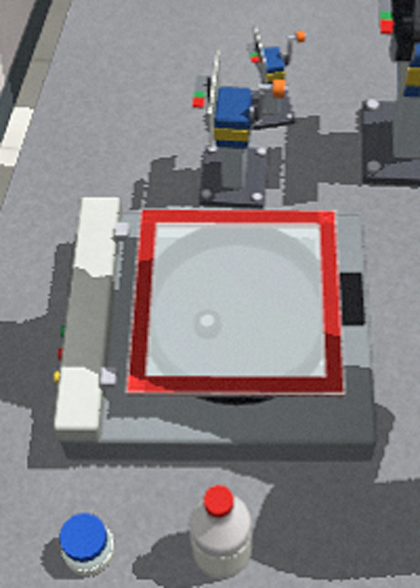

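View pics/top14.png

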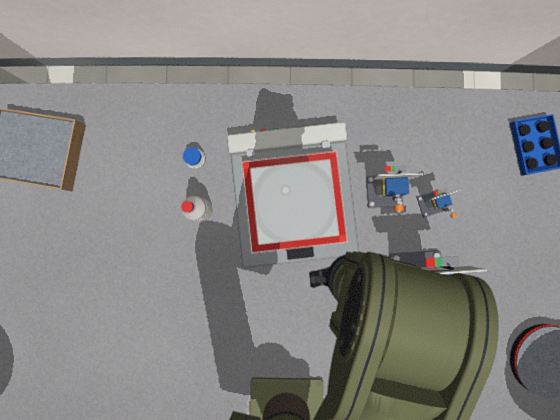

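Run:
```python
from cv import *
f=grab_frame("top");crop(f,350,130,480,230,6,"pics/t15.png");print(F(3),get_obs()['clock'])
```

```text
[-0.03438039 -0.12818674 -0.22347094] 37.9833
```

View pics/t15.png

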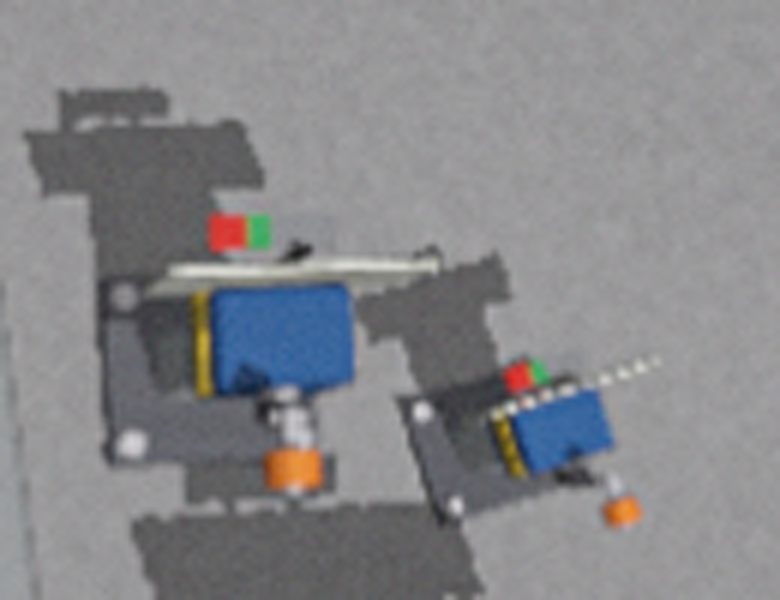

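The pointer is at (298,250), the same as in the first picture, so it is back at rest. I'm handing the job in.

```bash
python3 -c "
from bench import *
sign_off();print(get_obs()['clock'])"
```

```text
the job is handed in; nothing more can be done
the job is handed in; nothing more can be done
```

I proved the guard switch, let it spring back, then shut the cover and handed the job in at about 38 s of the 72 s allowed. No verdict was reported.

- **Switch:** I pushed the roller of the middle-sized switch towards the yellow plate. I held the pointer near the middle of the green band for over 1 s, at about 0.31 rad by my estimate. The push was about 9–10 N sideways (about 11 N in all), and the pointer never reached red. After release it was back at its rest position, and the last top picture still showed it there.
- **Cover:** I lowered it from about 1.28 rad in small steps of at most 0.09 m/s mean speed at the fingers, then pressed until it stopped hard. A second press, set to stop at 25 N, did not move it further. The frame's front corners lie within about 1 px of where a fully shut cover would be.
- **Bottle, jar and specimen:** they look unmoved in the last pictures, though I did not measure their positions. The arm ended clear of everything.

**What disagreed:** the closed fingertips end about 29 mm short of the stated TCP. Because of that, my first push slid over the top of the roller with about 6 N and only moved the arm through its loose play. I then corrected the height for both the switch and the cover. At the end the force reading settled at about 5 N although the presses had stopped at 10–25 N changes, so I judged the cover shut from its height and the pictures.

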